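Clamp the lid of a culture-plate transport case

ROBOT

A 6-joint arm with a two-finger parallel gripper is mounted at the origin on the work surface. World frame = base frame: x ahead of the robot, y to its left, z up, the work surface at z = 0. Lengths are in m, angles in degrees, forces in N, time in s.
With the tool pointing down it reaches from about 0.375 to 0.9 m from the base axis. Payload 3.1 kg.
Tool frame: the origin (TCP) lies at the very end of the fingers, on their centre line; the grasp point (between the pads) lies 19 mm behind it; z points along the fingers, y is the direction in which the jaws open and shut (so a half turn about z gives the same grasp; the last joint's range is limited). The gripper opens to 87 mm and grips with 3 to 60 N. Pads are 19 mm wide; open, the fingers measure 117 mm over their backs; the gripper's body (75 mm by 190 mm) begins 51 mm behind the grasp point.
Start: joints at [-83.623, 30.224, 82.088, -0, 67.689, -10.227], TCP at [0.179, -0.599, 0.223] pointing down, gripper open.
Joint ranges: [-176.69, 176.69], [-43.24, 126.21], [12.49, 139.97], [-82, 262], [0, 151.66], [-163.58, 163.58]. Speed limits (degrees/s): [159.86, 159.86, 180, 180, 180, 180].

INTERFACE

Orientations are given as a 3x3 rotation matrix whose columns are the frame's x, y, z axes.
In Python, from rig import bot gives the robot as it stands. The module is installed in compiled form; this text tells all that it offers.
- The arm moves only by the tool play_rows, never from a script. Its argument "targets" is a list of rows, each a list of 7 numbers: the closure, from 0 (fully open) to 1 (shut), then the shift along the world's x, y, z in m, then the turn, a rotation vector about the world's x, y, z in rad. A call has 1 to 12 rows; each row shifts and turns the commanded pose from where the row before left it; what a row does not reach is not made up. A row lasts 1/8 s, in which the tool goes at most 62.5 mm and 10.7 degrees, less where a joint would pass 70% of its speed; a pose out of reach is approached as far as the arm can. A call with a gripper value outside its range is refused whole. The fingers move at their own pace and stop on an object; the grip force is fixed at half the most. Time passes only in rows, so rows that do not move let the fingers close. It gives the time, the measured TCP pose, the force and the opening at its end, in the units of the state.
- bot.read_state(): the state, without advancing time (a new reading comes with each control period).
- bot.capture(name): name is "scene" or "top" or "wrist"; returns the picture (480x640x3 uint8, blue, green, red); there is no depth.
- bot.get_calibration(name): a dict with "fx", "fy", "cx", "cy" (pixels), "R" (3x3) and "t" (3): a world point X has camera coordinates R X + t. Camera axes: x right, y down, z forward; pixel columns grow to the right and rows downward; lengths in m; the calibration is good to about 2 mm. A picture is of the moment at which its call begins: read the wrist's pose just before it. get_calibration takes no time and is no camera call; for the wrist camera it gives the pose at the moment of the call.
- bot.hand_in(): hands the job in, once; it reports no verdict.
The state is a dict: "time_s": time; "joint_positions": joint angles; "qvel": joint speeds; "tau": joint torques, N m; "position": TCP position; "tcp_rot": TCP orientation; "force": force on the tool from outside, world axes, zero at the start; "moment": the same for the moment, N m; "opening": opening from 0.0 (shut) to 1.0 (fully open).
Only numpy, scipy, OpenCV 4.12 (cv2) and the standard library are available. Lean on these libraries where they do the work, as an engineer would, in place of code of your own. Each camera call takes 0.05 s, during which the arm holds its last target. There are 200 camera calls.

TASK

The transport case is loaded with agar plates and has to go to the incubator room: swing its lid shut, hook the latch's wire bail over the keeper on the front of the lid, and snap the red lever down over centre so that the lid is clamped tight on its seal. Leave the other things on the bench where they are.

Things in the scene. Friction and masses are not known exactly. Their poses are not given: they have to be found in the camera images.
- case: White transport case, 170 mm deep (x) x 240 wide (y), rim 125 mm high, open top, red agar plates inside; it does not shift. Origin: centre of its underside, on the bench. x points from the front face (x = -85 mm, the latch side, facing the robot; may be turned) to the hinge side, y along the hinge, z up. The latch lies in the middle plane y = 0.
- lid_hinge (a point): Middle of the lid's hinge line, which runs along y at the back of the case: x = 89, z = 127 mm in the case's frame. Axes turn with the lid; with the lid shut they equal the case's.
- lid (a joint): Opening angle of the blue lid, rad: 0 = clamped right down, 0.010 to 0.016 = shut but only resting on its springy rubber seal (front edge 2 to 3 mm high); 0.7 to 1.1 at the start. Hinge friction holds it at larger angles; moving it takes 1 to 5 N at the front edge.
- lid_push (a point): Point on the lid's outside (top face), in its middle plane, 155 mm from the hinge line and 24 mm above the lid's underside: a place to push on. Flat for 14 mm further to the front edge, 45 mm to the back and 100 mm to either side. A black carrying handle, 106 mm wide (y), stands over the lid's middle, 89 mm from the hinge line, its top 56 mm above the lid's underside.
- keeper (a point): Seat of the steel keeper on the lid's front, where the middle of the bail's bar must lie. A channel 26 mm wide (y), open upwards: shelf 2 mm below this point, wall of the lid's boss 6.5 mm behind (+x), lip 6.5 to 9.5 mm in front (-x), 5 mm higher than this point. The bar drops in from above, over the lip. 18.5 mm in front of the lid's edge, 136 to 139 mm high when shut. Axes: the lid's.
- bail_bar (a point): Middle of the cross bar of the latch's wire bail, a dark steel loop 44 mm wide over its legs (y), wire 4 mm thick. Two legs run from the bar's ends 62 mm to their pivots on the lever. Can be pinched across the 44 mm next to the bar, fingers outside both legs (25 mm free there). z points from the pivots to the bar, y = the case's y.
- bail (a joint): Angle of the bail against the lever, rad: 0 = as when clamped, negative when swung out to the front; -2.7 to -2.2 at the start, bail and lever standing out in front of the case, the bail above the lever. Friction holds it (under 1 N at the bar). Bail and lever together let the bar be led anywhere 46 to 77 mm from the lever's pivot.
- latch_pivot (a point): Middle of the lever's hinge axis on the case's front: 25.5 mm in front of the front face, 90 mm above the bench; the axis runs along y. Axes: the case's.
- lever (a joint): Lever angle, rad: 0 = closed, pointing down; grows as its tip swings out to the front (1.57: level) and up to 2.4; 1.0 to 1.4 at the start; friction holds it. Leading the bar down onto the keeper of the shut lid brings it to 0.8 to 1.3. Pushing its outer face in and down from there pulls the lid down (3 N at the tip, 20 N in the bail), passes dead centre at about 0.2 and snaps to 0.
- lever_tip (a point): On the lever's outer side near its free end: 45 mm along it and 9.5 mm outwards from its hinge axis. The lever is a steel plate 26 mm wide (y), 52 mm long, with a red grip from 21 to 47 mm along it whose outer face is 11.5 mm outwards from the axis. The bail's pivots are 16 mm along it. z points back to the hinge axis, -x outwards (away from the case when closed).
- plate_stack: Bystander: stack of five agar plates, 90 mm wide, 75 mm high, beside the case at its +y side. Origin: centre of its underside.
- timer: Bystander: white lab timer, 60 x 70 x 18 mm, at the case's -y side. Origin: centre of its underside.
- marker: Bystander: pen, 125 mm long, 13 mm thick, lying at the case's -y side nearer the robot. Origin: underside, near its middle.
- wash_bottle: Bystander: white wash bottle with blue cap, 64 mm wide, 180 mm high with its spout. Origin: centre of its underside.
- media_bottle: Bystander: amber bottle with blue cap, 86 mm wide, 155 mm high. Origin: centre of its underside.
- flask: Bystander: conical flask, 82 mm wide, 128 mm high. Origin: centre of its underside.
- tube_rack: Bystander: green rack with capped tubes, 75 x 180 mm, 74 mm high. Origin: centre of its underside.

How it is judged:
By the outcome, as a careful person would: the job done as asked, in the order asked, and still so for the second after the job is handed in, with the robot touching nothing.
It also fails if it takes over 67 s, if anything falls off the work surface, if the arm or the gripper's body presses on something with over 40 N, if the wrist force passes 120 N, or if a joint passes its speed limit or range.

## Working session

There is one attempt and no reset: what is moved stays moved. The work goes in short steps, Python scripts to look and compute and a tool call to move; the robot and the scene stay as the last step left them, time stands still between calls to the robot, and variables do not carry over. Pictures are saved under pics/ and viewed, about 8 in all and at most 12, crops included, and the job is handed in when it is done.

Besides the shell and the picture viewer there is one more tool, called in YAML: its name, and indented under it one key for each argument. play_rows: Moves the arm, as the interface text tells. Its arguments: {"type":"object","properties":{"targets":{"type":"array","items":{"type":"array","items":{"type":"number"}}}},"required":["targets"]}

```bash
mkdir -p pics; ls; python3 - <<'E'
from rig import bot
import cv2,numpy as np
s=bot.read_state(); print(s['time_s'],s['position'],np.round(s['tcp_rot'],3),s['opening'])
for n in ("scene","top"):
    cv2.imwrite(f"pics/{n}0.png",bot.capture(n)); c=bot.get_calibration(n); print(n,c['fx'],c['cx'],c['cy'],np.round(c['R'],3).tolist(),np.round(c['t'],3), -c['R'].T@c['t'])
E
```

```text
pics
0.0 [ 0.17852623 -0.59819061  0.22156644] [[ 0.958  0.286 -0.   ]
 [ 0.286 -0.958  0.002]
 [ 0.    -0.002 -1.   ]] 1.0002069677022405
scene 491.97716176023414 323.6533280454373 235.26689972714973 [[-0.984, 0.181, -0.007], [0.163, 0.868, -0.47], [-0.079, -0.463, -0.883]] [ 0.566 -0.059  1.358] [0.67293722 0.57832262 1.17498255]
top 559.5678185077509 313.5181505943881 241.36379977542623 [[-0.013, -1.0, -0.024], [-0.994, 0.016, -0.105], [0.105, 0.023, -0.994]] [0.039 0.577 1.473] [ 0.41917943 -0.00384679  1.5261912 ]
```

View pics/scene0.png

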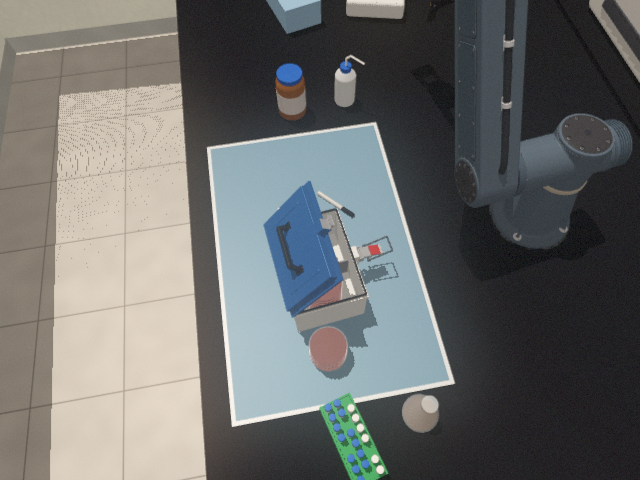

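View pics/top0.png

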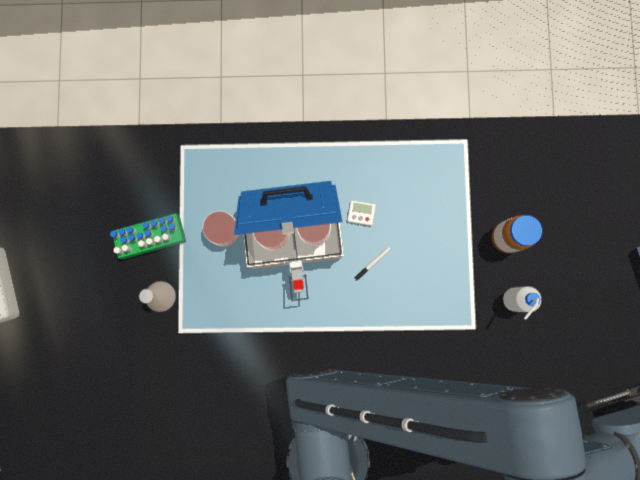

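The scene picture shows the open case near (320,270), with the red lever at (374,250). In the top view the case front rim runs about (247,266)–(342,257), the red lever is at (298,284), and the bail bar is around y=305. I'll take rough positions from these, then a wrist view.

```bash
cat > h.py <<'E'
from rig import bot
import cv2,numpy as np
def ray(c,u,v):
    d=c['R'].T@np.array([(u-c['cx'])/c['fx'],(v-c['cy'])/c['fy'],1]); return -c['R'].T@c['t'],d
def onz(c,u,v,z):
    o,d=ray(c,u,v); return o+d*(z-o[2])/d[2]
def onplane(c,u,v,p,n):
    o,d=ray(c,u,v); return o+d*(np.dot(p-o,n)/np.dot(d,n))
def proj(c,X):
    q=c['R']@np.asarray(X)+c['t']; return np.array([c['fx']*q[0]/q[2]+c['cx'],c['fy']*q[1]/q[2]+c['cy']])
def tri(cs,uvs):
    A=0;b=0
    for c,(u,v) in zip(cs,uvs):
        o,d=ray(c,u,v); d=d/np.linalg.norm(d); P=np.eye(3)-np.outer(d,d); A=A+P; b=b+P@o
    return np.linalg.solve(A,b)
E
python3 - <<'E'
from h import *
c=bot.get_calibration("top"); s=bot.get_calibration("scene"); w=bot.get_calibration("wrist"); st=bot.read_state()
for p,z in (((247,266),.125),((342,257),.125),((298,284),.1),((220,228),.075),((362,213),.018),((373,263),.01)): print(p,onz(c,*p,z))
print(w['fx'],w['cx'],w['cy']); R=st['tcp_rot']; p=np.array(st['position'])
print("cam in tool",R.T@(-w['R'].T@w['t']-p), np.round(R.T@w['R'].T,3))
a=cv2.imread('pics/top0.png')[170:320,180:400]; cv2.imwrite('pics/a.png',cv2.resize(a,None,fx=3.6,fy=3.6,interpolation=cv2.INTER_CUBIC))
E
```

```text
(247, 266) [0.50803625 0.19622436 0.125     ]
(342, 257) [ 0.52707454 -0.04280843  0.125     ]
(298, 284) [0.46182916 0.06964501 0.1       ]
(220, 228) [0.61215086 0.27439384 0.075     ]
(362, 213) [ 0.65444935 -0.1023726   0.018     ]
(373, 263) [ 0.51836511 -0.12954091  0.01      ]
364.21365316034104 318.2169161354057 236.62891797100016
cam in tool [ 0.07047242  0.0007177  -0.16197735] [[ 0.    -0.966 -0.257]
 [ 1.     0.    -0.   ]
 [ 0.001 -0.257  0.966]]
```

View pics/a.png

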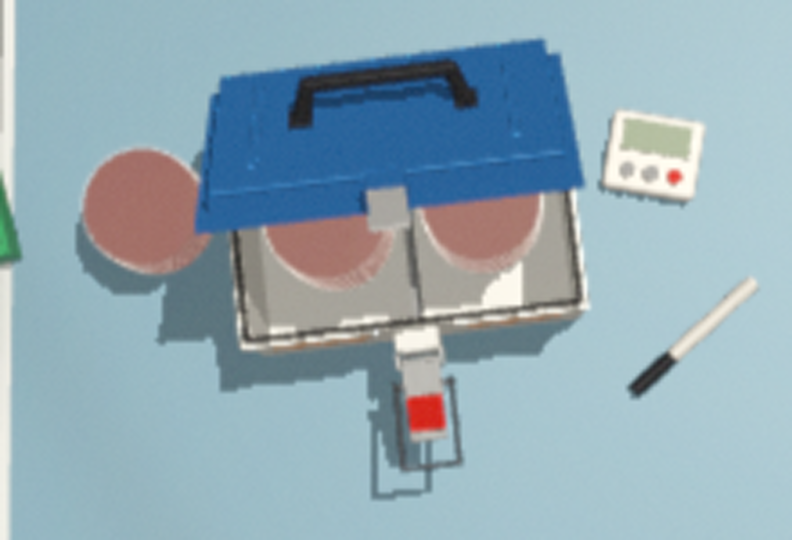

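The crop shows the front rim corners at crop (243,348) and (588,307), the keeper at (387,208), the lever grip at (425,412) and the bail bar at about (433,466). The case yaw is about 5°. Next I move to a wrist viewpoint, with the jaws along the case's y.

play_rows:
  targets:
    - [0,0.03,0,0.05,0,0,0]
    - [0,0.03,0,0.05,0,0,0]
    - [0,0.03,0,0.05,0,0,0]
    - [0,0.03,0,0.05,0,0,0]
    - [0,0.016,0.052,0,0,0,-0.05]
    - [0,0.016,0.052,0,0,0,-0.05]
    - [0,0.016,0.052,0,0,0,-0.05]
    - [0,0.016,0.052,0,0,0,-0.05]
    - [0,0.016,0.052,0,0,0,0]
    - [0,0.016,0.052,0,0,0,0]
    - [0,0.016,0.052,0,0,0,0]
    - [0,0.016,0.052,0,0,0,0]

```text
time_s: 1.6
position: [0.4266, -0.181, 0.4222]
tcp_rot: [[0.996, 0.089, -0.0], [0.089, -0.996, 0.0], [-0.0, -0.0, -1.0]]
force: [1.1, 0.2, 0.2]
opening: 1.0
```

play_rows:
  targets:
    - [0,0.014,0.052,0,0,0,0]
    - [0,0.014,0.052,0,0,0,0]
    - [0,0.014,0.052,0,0,0,0]
    - [0,0.014,0.052,0,0,0,0]
    - [0,0.014,0.045,0,0,0,0]
    - [0,0,0,0,0,0,0]
    - [0,0,0,0,0,0,0]

```text
time_s: 2.48
position: [0.4962, 0.0699, 0.4221]
tcp_rot: [[0.996, 0.09, -0.001], [0.09, -0.996, -0.001], [-0.001, 0.0, -1.0]]
force: [0.7, 0.1, -0.5]
opening: 1.002
```

```bash
python3 - <<'E'
from h import *
s=bot.read_state(); c=bot.get_calibration("wrist"); cv2.imwrite("pics/w1.png",bot.capture("wrist"))
np.savez("w1.npz",**c); print(s['time_s'],s['position'],np.round(s['tcp_rot'],3).tolist(), -c['R'].T@c['t'])
E
```

```text
2.475 [0.49620489 0.06986329 0.42207313] [[0.996, 0.09, -0.001], [0.09, -0.996, -0.001], [-0.001, 0.0, -1.0]] [0.56679871 0.0756702  0.58396529]
```

View pics/w1.png

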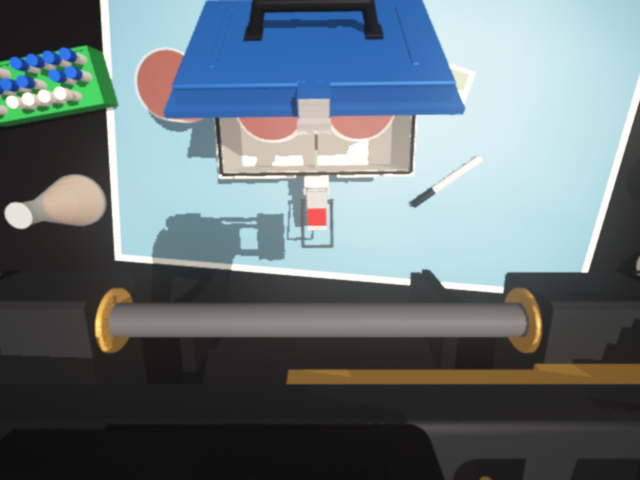

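The wrist view shows the front rim corners at (217,178) and (414,176), the keeper around (314,110), the red grip at (316,217) and the bail bar at about (318,246). I'll make a zoomed mosaic of wrist and scene for the latch.

```bash
python3 - <<'E'
from h import *
a=cv2.imread('pics/w1.png')[165:265,275:375]; b=cv2.imread('pics/scene0.png')[215:295,335:415]
f=lambda i,k:cv2.resize(i,(400,400),interpolation=cv2.INTER_CUBIC)
w=cv2.imread('pics/w1.png')[80:200,200:430]
m=np.hstack([f(a,4),f(b,5)]); cv2.imwrite('pics/m1.png',m)
E
```

```text
(no output)
```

View pics/m1.png

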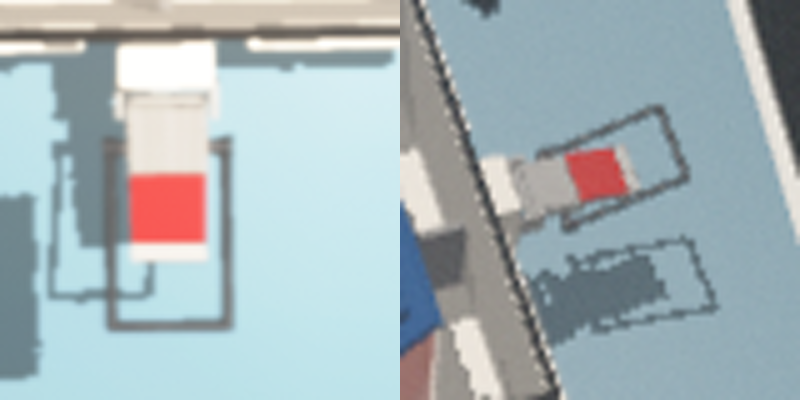

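```bash
python3 - <<'E'
from h import *
w=dict(np.load("w1.npz")); t=bot.get_calibration("top"); s=bot.get_calibration("scene")
A=onz(w,217,177.5,.125);B=onz(w,414,175.5,.125); A2=onz(t,247.5,266.7,.125);B2=onz(t,343.3,255.3,.125)
for a,b in ((A,B),(A2,B2)): d=a-b; print(a,b,np.linalg.norm(d),np.degrees(np.arctan2(-d[0],d[1])),(a+b)/2)
bar=[(317.5,246),(389.3,243.8),(300,299.2)]
for k in ([0,1,2],[0,1],[1,2],[0,2]):
    print("bar",k,tri([[w,s,t][i] for i in k],[bar[i] for i in k]))
print("tip",tri([w,s],[(317.2,228),(335+231/5,215+168/5)]))
E
```

```text
[0.50924804 0.19755506 0.125     ] [ 0.53393771 -0.04733424  0.125     ] 0.24613074939837043 5.757090805079437 [0.52159288 0.07511041 0.125     ]
[0.50625596 0.19496507 0.125     ] [ 0.53130021 -0.04614666  0.125     ] 0.24240891847005056 5.930041147605045 [0.51877808 0.0744092  0.125     ]
bar [0, 1, 2] [0.42289225 0.06456502 0.09598246]
bar [0, 1] [0.42194687 0.06357751 0.09315321]
bar [1, 2] [0.4229177  0.0652704  0.09725432]
bar [0, 2] [0.42345668 0.06440853 0.09763348]
tip [0.44284424 0.06597466 0.07817839]
```

```bash
cat >> h.py <<'E'
O=np.array([0.6046,0.0837,0]); yaw=np.radians(5.85)
CX=np.array([np.cos(yaw),np.sin(yaw),0]); CY=np.array([-np.sin(yaw),np.cos(yaw),0]); CZ=np.array([0,0,1.])
def W(x,z,y=0): return O+(CX*x+CY*y+CZ*z)/1000   # case mm -> world m
def deltas(pts,start=None):
    p=np.array(bot.read_state()['position']) if start is None else start
    for q in pts:
        d=np.round(np.asarray(q)-p,3); p=p+d; print(d.tolist(),np.round(p,3))
E
python3 - <<'E'
from h import *
def P(th,off): c,s=np.cos(th),np.sin(th); return W(89-155*c+24*s+7+off*s,127+155*s+24*c+off*c)
deltas([W(85,400),W(85,330),P(1.2,20)]+[P(t,0) for t in (1.15,1.0,.85,.7,.55,.4,.3,.2,.12,.06,.03)])
E
```

```text
[0.193, 0.023, -0.022] [0.689 0.092 0.4  ]
[-0.0, 0.0, -0.07] [0.689 0.092 0.33 ]
[-0.004, -0.0, -0.043] [0.685 0.092 0.287]
[-0.026, -0.003, -0.009] [0.659 0.089 0.278]
[-0.022, -0.002, -0.008] [0.637 0.087 0.27 ]
[-0.021, -0.002, -0.011] [0.616 0.085 0.259]
[-0.019, -0.002, -0.014] [0.597 0.083 0.245]
[-0.016, -0.002, -0.017] [0.581 0.081 0.228]
[-0.014, -0.001, -0.019] [0.567 0.08  0.209]
[-0.007, -0.001, -0.013] [0.56  0.079 0.196]
[-0.007, -0.001, -0.015] [0.553 0.078 0.181]
[-0.003, -0.0, -0.012] [0.55  0.078 0.169]
[-0.003, -0.0, -0.009] [0.547 0.078 0.16 ]
[-0.001, -0.001, -0.005] [0.546 0.077 0.155]
```

play_rows:
  targets:
    - [1,0.048,0.006,-0.005,0,0,0.013]
    - [1,0.048,0.006,-0.005,0,0,0]
    - [1,0.048,0.006,-0.006,0,0,0]
    - [1,0.049,0.005,-0.006,0,0,0]
    - [1,0,0,-0.04,0,0,0]
    - [1,0,0,-0.03,0,0,0]
    - [1,-0.004,0,-0.043,0,0,0]
    - [1,0,0,0,0,0,0]

```text
time_s: 3.52
position: [0.6828, 0.0912, 0.2832]
tcp_rot: [[0.995, 0.1, -0.01], [0.1, -0.995, -0.0], [-0.01, -0.001, -1.0]]
force: [-0.9, -0.1, -0.1]
opening: 0.17
```

play_rows:
  targets:
    - [1,-0.013,-0.002,-0.005,0,0,0]
    - [1,-0.013,-0.001,-0.004,0,0,0]
    - [1,-0.011,-0.001,-0.004,0,0,0]
    - [1,-0.011,-0.001,-0.004,0,0,0]
    - [1,-0.011,-0.001,-0.006,0,0,0]
    - [1,-0.01,-0.001,-0.005,0,0,0]
    - [1,-0.01,-0.001,-0.007,0,0,0]
    - [1,-0.009,-0.001,-0.007,0,0,0]
    - [1,-0.008,-0.001,-0.009,0,0,0]
    - [1,-0.008,-0.001,-0.008,0,0,0]

```text
time_s: 4.78
position: [0.5808, 0.0822, 0.2278]
tcp_rot: [[0.995, 0.103, -0.001], [0.103, -0.995, 0.0], [-0.001, -0.0, -1.0]]
force: [0.4, 0.5, 0.7]
opening: 0.012
```

play_rows:
  targets:
    - [1,-0.007,0,-0.01,0,0,0]
    - [1,-0.007,-0.001,-0.009,0,0,0]
    - [1,-0.004,0,-0.007,0,0,0]
    - [1,-0.003,-0.001,-0.006,0,0,0]
    - [1,-0.004,0,-0.008,0,0,0]
    - [1,-0.003,-0.001,-0.007,0,0,0]
    - [1,-0.002,0,-0.006,0,0,0]
    - [1,-0.001,0,-0.006,0,0,0]
    - [1,-0.002,0,-0.005,0,0,0]
    - [1,-0.001,0,-0.004,0,0,0]
    - [1,0,0,0,0,0,0]

```text
time_s: 6.15
position: [0.5473, 0.0791, 0.1601]
tcp_rot: [[0.995, 0.103, -0.001], [0.103, -0.995, 0.0], [-0.001, -0.0, -1.0]]
force: [0.0, -0.7, -0.2]
opening: 0.003
```

play_rows:
  targets:
    - [1,-0.001,0,-0.003,0,0,0]
    - [1,0,0,-0.002,0,0,0]
    - [1,0,0,0,0,0,0]

```text
time_s: 6.52
position: [0.5465, 0.0791, 0.1554]
tcp_rot: [[0.995, 0.103, -0.0], [0.103, -0.995, 0.0], [-0.0, -0.0, -1.0]]
force: [0.5, 0.3, -0.5]
opening: 0.002
```

```bash
python3 - <<'E'
from h import *
print(bot.read_state()['force'])
a=bot.capture("scene"); cv2.imwrite("pics/s2.png",cv2.resize(a[150:350,220:440],None,fx=3,fy=3,interpolation=cv2.INTER_CUBIC))
E
```

```text
[ 0.49413441  0.31683428 -0.51879485]
```

View pics/s2.png

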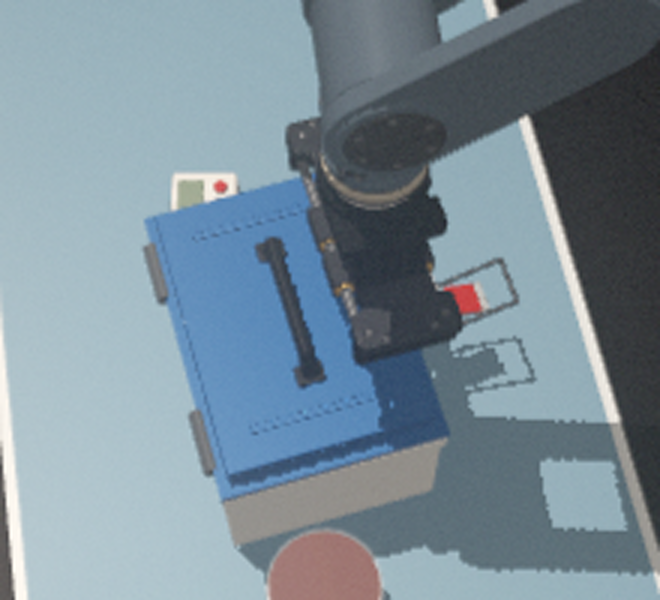

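The lid is essentially down (crop corner at (445,440) on the rim). I'll press a little further until it makes contact with the seal.

play_rows:
  targets:
    - [1,0,0,-0.002,0,0,0]
    - [1,0,0,-0.002,0,0,0]
    - [1,0,0,0,0,0,0]

```text
time_s: 6.95
position: [0.5466, 0.0791, 0.1525]
tcp_rot: [[0.995, 0.103, 0.0], [0.103, -0.995, -0.0], [0.0, 0.0, -1.0]]
force: [-2.8, 0.1, 6.5]
opening: 0.005
```

Contact force is 6.5 N at the expected height, so the lid is resting on its seal. Next I retreat, open the jaws and hover over the bail.

play_rows:
  targets:
    - [1,0,0,0.03,0,0,0]
    - [1,0,0,0.05,0,0,0]
    - [0,-0.03,-0.003,0.02,0,0,0]
    - [0,-0.04,-0.004,0,0,0,0]
    - [0,-0.04,-0.004,0,0,0,0]
    - [0,-0.01,-0.003,-0.03,0,0,0]
    - [0,0,0,-0.02,0,0,0]
    - [0,0,0,0,0,0,0]
    - [0,0,0,0,0,0,0]

```text
time_s: 8.07
position: [0.4274, 0.065, 0.2021]
tcp_rot: [[0.995, 0.103, 0.001], [0.103, -0.995, -0.0], [0.001, 0.0, -1.0]]
force: [0.3, -0.0, 0.0]
opening: 0.721
```

```bash
python3 - <<'E'
from h import *
s=bot.read_state(); c=bot.get_calibration("wrist"); a=bot.capture("wrist"); np.savez("w2.npz",**c)
print(s['time_s'],s['position'],s['opening'])
print("pred keeper",proj(c,W(-103.5,138)),"bar",proj(c,[.4229,.0646,.096]), "tcp",proj(c,s['position']))
cv2.imwrite("pics/w2.png",a)
E
```

```text
8.075 [0.42740912 0.06503699 0.20207627] 0.7205905569653241
pred keeper [316.54916061 132.73590251] bar [317.47307601 241.55388143] tcp [317.01602488 291.97469226]
```

View pics/w2.png

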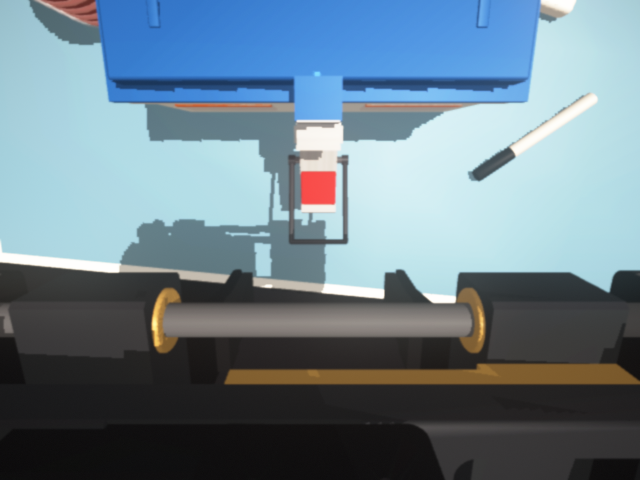

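The bar shows at (319,241), as predicted, and the boss/keeper is centred at column 318. I descend and pinch.

play_rows:
  targets:
    - [0,0,-0.001,-0.04,0,0,0]
    - [0,0,0,-0.04,0,0,0]
    - [0,0,0,-0.03,0,0,0]
    - [0,0,0,-0.014,0,0,0]
    - [0,0,0,0,0,0,0]
    - [1,0,0,0,0,0,0]
    - [1,0,0,0,0,0,0]
    - [1,0,0,0,0,0,0]
    - [1,0,0,0,0,0,0]
    - [1,0,0,0,0,0,0]
    - [1,0,0,0,0,0,0]

```text
time_s: 9.5
position: [0.4264, 0.0646, 0.0775]
tcp_rot: [[0.995, 0.102, -0.0], [0.102, -0.995, 0.001], [-0.0, -0.001, -1.0]]
force: [0.4, 5.0, 0.5]
opening: 0.478
```

```bash
cat >> h.py <<'E'
def chain(bx,bz):
    r=np.hypot(bx,bz); phi=np.arctan2(-bx,-bz)%(2*np.pi)
    lev=phi-np.arccos(np.clip((16**2+r*r-62**2)/(32*r),-1,1))
    e=16*np.array([-np.sin(lev),-np.cos(lev)]); d=(np.array([bx,bz])-e)/62
    return lev,d
def G(bx,bz,g):  # tcp for bar rel pivot, grip g mm from bar on legs
    lev,d=chain(bx,bz); q=np.array([bx,bz])-g*d; return W(-110.5+q[0],90+q[1]-19),lev,d
E
python3 - <<'E'
from h import *
p=np.array(bot.read_state()['position'])
rel=p-W(-110.5,90-19); print("grip rel pivot",rel@CX*1000,rel@CY*1000,rel[2]*1000)
pts=[]
for phi,r in [(1.65,72),(1.8,71),(1.95,70),(2.1,69),(2.25,68),(2.4,67),(2.55,67),(2.7,66),(2.85,65),(3.0,64),(3.14,63),(3.25,62)]:
    q,lev,d=G(-r*np.sin(phi),-r*np.cos(phi),4); pts.append(q); print(phi,round(lev,2),np.round(d,2),end=' ')
print(); deltas(pts)
E
```

```text
grip rel pivot -68.764288195677 -0.8680522079591622 6.534018252585066
1.65 0.84 [-0.96  0.26] 1.8 0.92 [-0.91  0.42] 1.95 1.0 [-0.83  0.56] 2.1 1.09 [-0.73  0.68] 2.25 1.18 [-0.62  0.79] 2.4 1.26 [-0.48  0.88] 2.55 1.41 [-0.35  0.94] 2.7 1.5 [-0.2   0.98] 2.85 1.59 [-0.04  1.  ] 3.0 1.68 [0.11 0.99] 3.14 1.76 [0.25 0.97] 3.25 1.81 [0.36 0.93] 
[0.001, 0.001, -0.002] [0.427 0.066 0.076]
[0.002, 0.0, 0.01] [0.429 0.066 0.086]
[0.004, 0.001, 0.009] [0.433 0.067 0.095]
[0.005, 0.0, 0.009] [0.438 0.067 0.104]
[0.006, 0.001, 0.007] [0.444 0.068 0.111]
[0.007, 0.0, 0.006] [0.451 0.068 0.117]
[0.008, 0.001, 0.006] [0.459 0.069 0.123]
[0.008, 0.001, 0.004] [0.467 0.07  0.127]
[0.009, 0.001, 0.003] [0.476 0.071 0.13 ]
[0.009, 0.001, 0.001] [0.485 0.072 0.131]
[0.008, 0.001, -0.0] [0.493 0.073 0.131]
[0.007, 0.0, -0.002] [0.5   0.073 0.129]
```

play_rows:
  targets:
    - [1,0.002,0,0.008,0,0,0]
    - [1,0.004,0.001,0.009,0,0,0]
    - [1,0.005,0,0.009,0,0,0]
    - [1,0.006,0.001,0.008,0,0,0]
    - [1,0.007,0.001,0.006,0,0,0]
    - [1,0,0,0,0,0,0]

```text
time_s: 10.25
position: [0.4491, 0.0672, 0.1182]
tcp_rot: [[0.995, 0.103, -0.004], [0.103, -0.995, 0.0], [-0.004, -0.0, -1.0]]
force: [-5.3, 2.2, 0.7]
opening: 0.46
```

play_rows:
  targets:
    - [1,0.008,0.001,0.006,0,0,0]
    - [1,0.008,0.001,0.005,0,0,0]
    - [1,0.009,0.001,0.003,0,0,0]
    - [1,0.009,0.001,0.001,0,0,0]
    - [1,0.008,0.001,0,0,0,0]
    - [1,0,0,0,0,0,0]

```text
time_s: 11.0
position: [0.4876, 0.0714, 0.1322]
tcp_rot: [[0.994, 0.105, -0.012], [0.105, -0.995, -0.002], [-0.013, 0.0, -1.0]]
force: [-12.9, -3.9, 5.2]
opening: 0.277
```

```bash
python3 - <<'E'
from h import *
s=bot.read_state(); c=bot.get_calibration("wrist"); a=bot.capture("wrist"); b=bot.capture("scene"); np.savez("w3.npz",**c)
print(s['time_s'],s['position'],s['opening'])
p=np.array(s['position']); print("grip pt px",proj(c,p+[0,0,.019]),"keeper",proj(c,W(-103.5,138)),"scene grip",proj(bot.get_calibration('scene'),p+[0,0,.019]))
f=lambda i:cv2.resize(i,(400,480),interpolation=cv2.INTER_CUBIC)
cv2.imwrite("pics/w3.png",np.hstack([f(a[110:302,240:400]),f(b[200:296,335:415])]))
E
```

```text
11.0 [0.48755184 0.07144501 0.13224022] 0.27722889031569536
grip pt px [316.86890818 310.40284347] keeper [316.4598269  268.45831696] scene grip [365.48184894 240.11924448]
```

View pics/w3.png

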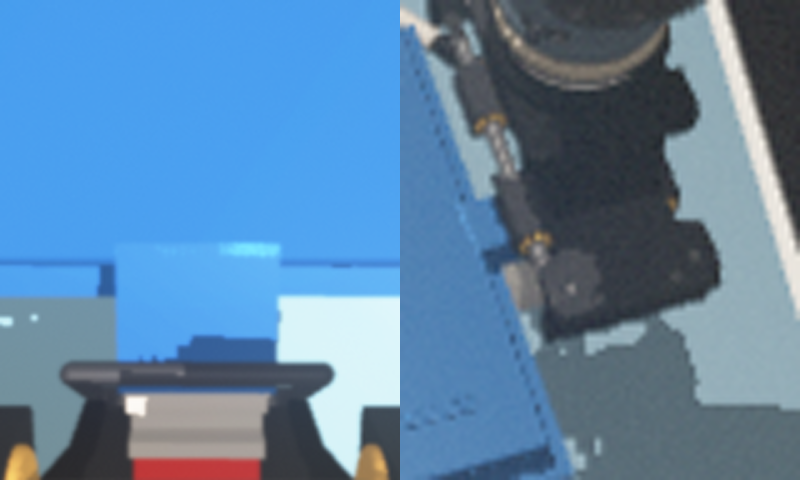

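The wrist crop shows the bar at about crop (197,375), standing close to the boss, and the fingers have slipped off the legs onto the lever's sides (24–26 mm). I'll compute where the bar is.

```bash
python3 - <<'E'
from h import *
c=dict(np.load("w3.npz"))
for px in (106,108,110):
    z=c['fx']*.044/px; u,v=240+197/2.5,110+375/2.5
    q=np.array([(u-c['cx'])/c['fx'],(v-c['cy'])/c['fy'],1])*z; X=c['R'].T@(q-c['t']); r=X-W(-110.5,90)
    x,zz=r@CX*1e3,r[2]*1e3; print(px,X,"rel pivot",x,r@CY*1e3,zz,np.hypot(x,zz),chain(x,zz)[0])
E
```

```text
106 [0.51008076 0.07299271 0.15033546] rel pivot 15.381668122179152 -1.0177062136494612 60.3354599411092 62.26526672653105 1.9659546720437355
108 [0.51100235 0.07309387 0.15298328] rel pivot 16.308772075939917 -1.011002564243241 62.98328320533744 65.06051037264233 2.1390946280576646
110 [0.51189043 0.07319136 0.15553482] rel pivot 17.20216315865478 -1.0045426839063634 65.53482198723002 67.75490617095494 2.308283535783988
```

play_rows:
  targets:
    - [0,0,0,0,0,0,0]
    - [0,0,0,0,0,0,0]
    - [0,0,0,0,0,0,0]
    - [0,0,0,0,0,0,0]
    - [0,0,0,0,0,0,0]
    - [0,0,0,0,0,0,0]

```text
time_s: 11.85
position: [0.4936, 0.072, 0.1328]
tcp_rot: [[0.995, 0.103, 0.002], [0.103, -0.995, -0.0], [0.002, 0.0, -1.0]]
force: [0.3, -0.7, -0.2]
opening: 0.877
```

```bash
python3 - <<'E'
from h import *
s=bot.read_state(); c=bot.get_calibration("wrist"); a=bot.capture("wrist"); np.savez("w4.npz",**c)
print(s['time_s'],s['position'],s['opening'],s['force'])
cv2.imwrite("pics/w4.png",cv2.resize(a[180:330,220:420],(800,600),interpolation=cv2.INTER_CUBIC))
E
```

```text
11.85 [0.49359637 0.07201679 0.13282031] 0.8766422490281259 [ 0.25930201 -0.65262823 -0.1954984 ]
```

View pics/w4.png

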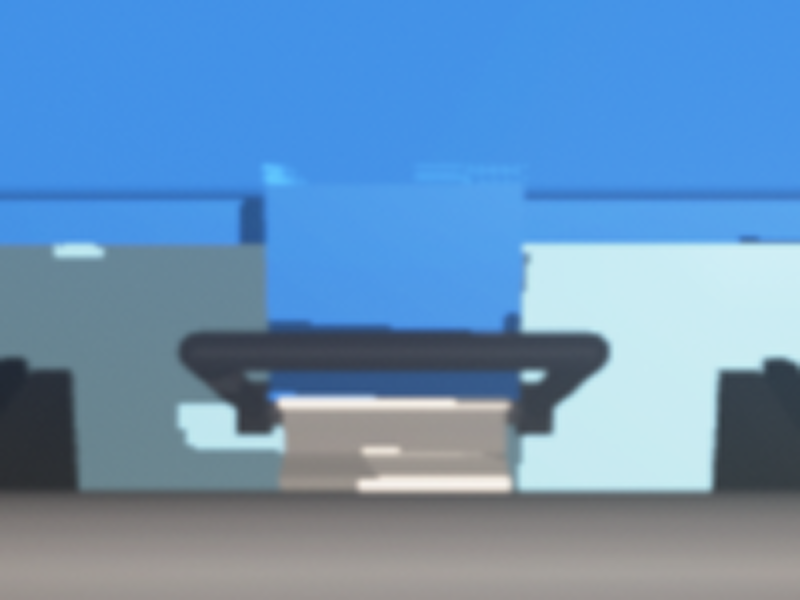

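The bar is at crop (394,350), and the steel keeper channel covers crop rows 400–490. The bar is therefore about 9 mm behind and above the seat, and the fingers are clear outside it. I'll check this against the predictions.

```bash
python3 - <<'E'
from h import *
c=dict(np.load("w4.npz"))
P=lambda x,z,y=0: np.round((proj(c,W(x,z,y))-[220,180])*4)
print("seat",P(-103.5,138),"shelf back/front L",P(-97,136,13),P(-110,136,-13),"lip top",P(-110,143,13),P(-113,143,-13))
u,v=220+394/4,180+350/4
for px in (105.5,107,108):
    z=c['fx']*.044/px
    X=c['R'].T@(np.array([(u-c['cx'])/c['fx'],(v-c['cy'])/c['fy'],1])*z-c['t']); r=X-W(-110.5,90)
    print(X,r@CX*1e3,r@CY*1e3,r[2]*1e3,chain(r@CX*1e3,r[2]*1e3))
E
```

```text
seat [385. 401.] shelf back/front L [272. 341.] [496. 446.] lip top [270. 471.] [500. 495.]
[0.51260779 0.07325905 0.15135524] 17.922688221342085 -1.0103236058513272 61.35523897503587 (np.float64(2.1007875583616844), array([0.51173665, 0.85914236]))
[0.51332236 0.07333402 0.15336791] 18.641172787940935 -1.0085757126274313 63.36790905847089 (np.float64(2.232304952147828), array([0.50429411, 0.86353196]))
[0.51378771 0.07338284 0.15467863] 19.10907477421361 -1.0074374241390374 64.67862939058445 (np.float64(2.31929720497623), array([0.49729731, 0.86758019]))
```

play_rows:
  targets:
    - [0,0.004,0,-0.008,0,0,0]
    - [0,0.004,0,-0.008,0,0,0]
    - [0,0,0,0,0,0,0]
    - [1,0,0,0,0,0,0]
    - [1,0,0,0,0,0,0]
    - [1,0,0,0,0,0,0]
    - [1,0,0,0,0,0,0]
    - [1,0,0,0,0,0,0]
    - [1,0,0,0,0,0,0]

```text
time_s: 13.02
position: [0.5005, 0.0726, 0.1167]
tcp_rot: [[0.995, 0.102, 0.0], [0.102, -0.995, 0.001], [0.0, -0.001, -1.0]]
force: [-0.1, 2.4, 1.5]
opening: 0.489
```

play_rows:
  targets:
    - [1,-0.003,0,-0.001,0,0,0]
    - [1,-0.003,0,-0.001,0,0,0]
    - [1,-0.003,-0.001,-0.001,0,0,0]
    - [1,0,0,0,0,0,0]
    - [1,0,0,0,0,0,0]

```text
time_s: 13.65
position: [0.4984, 0.0722, 0.1157]
tcp_rot: [[0.995, 0.101, 0.016], [0.1, -0.995, 0.002], [0.016, -0.0, -1.0]]
force: [7.4, 7.5, 4.3]
opening: 0.49
```

```bash
cat > bar.py <<'E'
from h import *
s=bot.read_state(); c=bot.get_calibration("wrist"); a=bot.capture("wrist"); np.savez("w5.npz",**c); cv2.imwrite("pics/w5.png",a)
print(s['time_s'],np.round(s['position'],4),s['opening'],np.round(s['force'],1))
g=a.max(axis=2)
for col in (305,318,331): print(col,[(r,a[r,col].tolist()) for r in range(240,306,3)])
P=lambda x,z: np.round(proj(c,W(x,z,-1)),1)
print("seat",P(-105,138),"bar@60",P(-105,150),"boss edge",P(-98.5,149))
E
python3 bar.py
```

```text
13.65 [0.4984 0.0722 0.1157] 0.4898928872215165 [7.4 7.5 4.3]
305 [(240, [240, 161, 74]), (243, [243, 170, 84]), (246, [243, 170, 84]), (249, [243, 169, 83]), (252, [243, 169, 82]), (255, [243, 169, 83]), (258, [242, 167, 82]), (261, [241, 166, 82]), (264, [241, 165, 81]), (267, [241, 164, 81]), (270, [234, 154, 76]), (273, [154, 94, 50]), (276, [153, 94, 51]), (279, [152, 94, 52]), (282, [152, 94, 52]), (285, [151, 93, 52]), (288, [150, 93, 53]), (291, [213, 134, 70]), (294, [239, 161, 82]), (297, [136, 91, 63]), (300, [77, 66, 65]), (303, [95, 87, 89])]
318 [(240, [241, 162, 75]), (243, [243, 171, 86]), (246, [244, 172, 86]), (249, [243, 171, 84]), (252, [243, 171, 85]), (255, [243, 170, 84]), (258, [243, 167, 83]), (261, [243, 168, 84]), (264, [242, 167, 83]), (267, [241, 167, 83]), (270, [241, 165, 82]), (273, [160, 98, 52]), (276, [153, 94, 51]), (279, [153, 95, 52]), (282, [152, 94, 52]), (285, [152, 95, 54]), (288, [151, 94, 54]), (291, [178, 109, 60]), (294, [239, 162, 83]), (297, [164, 107, 71]), (300, [78, 67, 66]), (303, [96, 89, 90])]
331 [(240, [241, 162, 75]), (243, [244, 172, 87]), (246, [244, 174, 88]), (249, [244, 174, 87]), (252, [244, 172, 86]), (255, [244, 171, 85]), (258, [243, 169, 85]), (261, [242, 169, 85]), (264, [242, 168, 84]), (267, [196, 121, 62]), (270, [155, 96, 51]), (273, [154, 96, 52]), (276, [155, 96, 52]), (279, [154, 95, 53]), (282, [153, 95, 54]), (285, [152, 95, 54]), (288, [152, 95, 55]), (291, [152, 95, 55]), (294, [238, 162, 83]), (297, [171, 113, 75]), (300, [84, 73, 72]), (303, [97, 89, 90])]
seat [317.7 308.6] bar@60 [317.6 322.1] boss edge [317.6 305.5]
```

play_rows:
  targets:
    - [1,0.002,0,0,0.008,-0.08,0]
    - [1,0.003,0,0,0.008,-0.08,0]
    - [1,0,0,0,0,0,0]
    - [1,0,0,0,0,0,0]

```text
time_s: 14.2
position: [0.4952, 0.0719, 0.1133]
tcp_rot: [[0.983, 0.102, 0.155], [0.101, -0.995, 0.017], [0.156, -0.001, -0.988]]
force: [-1.9, 6.2, 2.9]
opening: 0.493
```

```bash
python3 - <<'E'
from h import *
s=bot.read_state(); a=bot.capture("wrist");b=bot.capture("scene")
print(s['time_s'],s['position'],s['opening'],s['force'])
f=lambda i:cv2.resize(i,(400,480),interpolation=cv2.INTER_CUBIC)
cv2.imwrite("pics/w6.png",np.hstack([f(a[150:342,240:400]),f(b[210:282,335:395])]))
E
```

```text
14.2 [0.49520216 0.07192253 0.1133218 ] 0.4932008502935798 [-1.89300487  6.1773145   2.92127028]
```

View pics/w6.png

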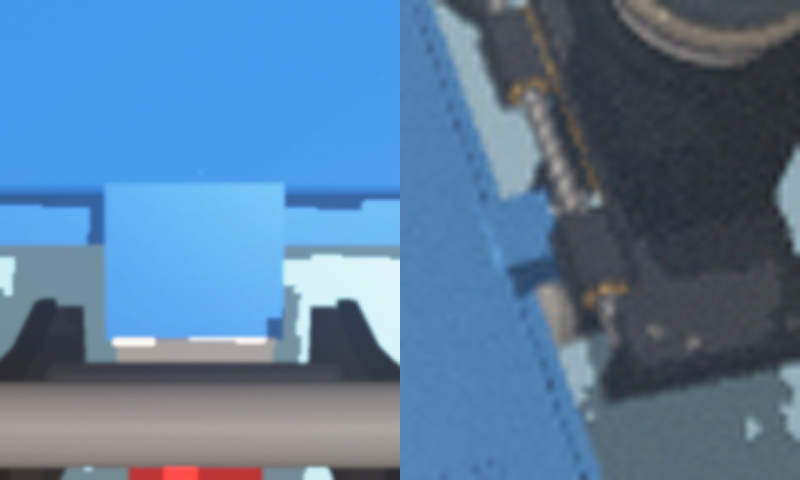

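The bar top edge is now at crop row about 365 (px row ~297), in front of the boss edge at crop row 338, with the keeper shelf visible between them. The fingers hold both legs. I'll compare with predictions.

```bash
python3 - <<'E'
from h import *
c=bot.get_calibration("wrist"); s=bot.read_state()
P=lambda x,z: (np.round(proj(c,W(-110.5+x,90+z,-1)),1)-[240,150])*2.5
print("boss edge",P(13.5,59),P(12,59),"seat",P(6,48))
for z in (56,60,64): print(z,[P(x,z).round().tolist() for x in (2,5,8,11)])
g=np.array(s['position'])-s['tcp_rot'][:,2]*.019 if isinstance(s['tcp_rot'],np.ndarray) else np.array(s['position'])-np.array(s['tcp_rot'])[:,2]*.019
r=g-W(-110.5,90); print("grip",r@CX*1e3,r@CY*1e3,r[2]*1e3,"cam",-c['R'].T@c['t'])
E
```

```text
boss edge [194.5 331. ] [194.5  340.75] seat [194.5 360.5]
56 [[195.0, 399.0], [195.0, 380.0], [195.0, 362.0], [195.0, 342.0]]
60 [[194.0, 407.0], [194.0, 388.0], [194.0, 368.0], [194.0, 349.0]]
64 [[194.0, 416.0], [194.0, 396.0], [194.0, 376.0], [194.0, 356.0]]
grip -2.425450713704516 -0.5693168725173607 42.09005298689383 cam [0.53951083 0.07563052 0.28426657]
```

play_rows:
  targets:
    - [1,0.002,0,-0.004,0.004,-0.04,0]
    - [1,0.0015,0,-0.004,0.004,-0.04,0]
    - [1,0,0,0,0,0,0]

```text
time_s: 14.68
position: [0.4946, 0.072, 0.1034]
tcp_rot: [[0.969, 0.104, 0.225], [0.1, -0.995, 0.026], [0.227, -0.002, -0.974]]
force: [-4.1, 3.6, -3.3]
opening: 0.489
```

play_rows:
  targets:
    - [1,0.0015,0,-0.003,0.004,-0.04,0]
    - [1,0.0015,0,-0.004,0.004,-0.04,0]
    - [1,0,0,0,0,0,0]

```text
time_s: 15.05
position: [0.4989, 0.0724, 0.0968]
tcp_rot: [[0.947, 0.104, 0.305], [0.098, -0.995, 0.034], [0.307, -0.003, -0.952]]
force: [-4.7, 3.3, 0.1]
opening: 0.491
```

```bash
python3 - <<'E'
from h import *
s=bot.read_state(); c=bot.get_calibration("wrist");a=bot.capture("wrist")
P=lambda x,z: np.round(proj(c,W(-110.5+x,90+z,-1)),1)
print(s['force'],"boss edge",P(12.4,59),"seat",P(6,48))
for z in (46,50,54,60): print(z,[P(x,z)[1] for x in (2,5,8,11)])
for col in (312,324): print([(r,a[r,col].tolist()) for r in range(276,304,2)])
g=np.array(s['position'])-np.array(s['tcp_rot'])[:,2]*.019; r=g-W(-110.5,90); print("grip",r@CX*1e3,r@CY*1e3,r[2]*1e3)
cv2.imwrite("pics/w7.png",a)
E
```

```text
[-4.73762504  3.31612877  0.08141052] boss edge [317.6 282.8] seat [317.7 298.1]
46 [np.float64(308.4), np.float64(300.2), np.float64(292.1), np.float64(284.0)]
50 [np.float64(310.0), np.float64(301.6), np.float64(293.2), np.float64(284.9)]
54 [np.float64(311.7), np.float64(303.0), np.float64(294.4), np.float64(285.8)]
60 [np.float64(314.4), np.float64(305.4), np.float64(296.3), np.float64(287.3)]
[(276, [248, 195, 118]), (278, [248, 194, 117]), (280, [248, 195, 121]), (282, [250, 248, 249]), (284, [221, 225, 230]), (286, [244, 247, 250]), (288, [250, 252, 253]), (290, [250, 252, 253]), (292, [250, 252, 253]), (294, [247, 249, 252]), (296, [139, 134, 137]), (298, [111, 99, 98]), (300, [134, 126, 127]), (302, [121, 114, 115])]
[(276, [249, 198, 122]), (278, [249, 198, 122]), (280, [249, 199, 125]), (282, [251, 249, 249]), (284, [222, 225, 230]), (286, [207, 209, 216]), (288, [250, 252, 253]), (290, [251, 252, 253]), (292, [251, 252, 254]), (294, [247, 250, 252]), (296, [141, 136, 138]), (298, [111, 99, 97]), (300, [134, 127, 128]), (302, [123, 115, 117])]
grip -1.664398648451409 -0.5342455132354452 24.925855609896615
```

play_rows:
  targets:
    - [1,0.001,0,-0.003,0,0,0]
    - [1,0,0,-0.002,0,0,0]
    - [1,0,0,0,0,0,0]

```text
time_s: 15.48
position: [0.5019, 0.0727, 0.0942]
tcp_rot: [[0.945, 0.105, 0.311], [0.099, -0.994, 0.034], [0.313, -0.001, -0.95]]
force: [-7.1, 6.3, 16.3]
opening: 0.493
```

```bash
python3 - <<'E'
from h import *
s=bot.read_state(); c=bot.get_calibration("wrist");a=bot.capture("wrist")
P=lambda x,z: np.round(proj(c,W(-110.5+x,90+z,-1)),1)
print(s['force'],"boss edge",P(12.4,59),"seat",P(6,48))
print([(r,a[r,318].tolist()) for r in range(270,312,2)])
print([(x,a[298,x].tolist()) for x in range(250,384,6)])
E
```

```text
[-7.0641675   6.30351049 16.26387972] boss edge [317.7 291.9] seat [317.7 307. ]
[(270, [249, 198, 120]), (272, [249, 197, 119]), (274, [249, 197, 119]), (276, [249, 197, 119]), (278, [249, 196, 118]), (280, [249, 195, 118]), (282, [248, 195, 119]), (284, [248, 195, 117]), (286, [248, 194, 116]), (288, [248, 194, 118]), (290, [251, 243, 235]), (292, [250, 251, 253]), (294, [222, 226, 230]), (296, [249, 251, 253]), (298, [250, 252, 253]), (300, [244, 248, 250]), (302, [120, 111, 110]), (304, [124, 115, 116]), (306, [136, 129, 132]), (308, [143, 138, 143]), (310, [149, 145, 150])]
[(250, [63, 55, 53]), (256, [70, 61, 59]), (262, [71, 61, 58]), (268, [68, 55, 51]), (274, [106, 92, 78]), (280, [91, 80, 76]), (286, [198, 202, 210]), (292, [200, 204, 211]), (298, [246, 249, 251]), (304, [249, 251, 253]), (310, [250, 252, 253]), (316, [250, 252, 253]), (322, [250, 252, 253]), (328, [250, 252, 253]), (334, [250, 252, 253]), (340, [250, 252, 253]), (346, [241, 245, 248]), (352, [176, 177, 182]), (358, [93, 77, 69]), (364, [87, 72, 63]), (370, [74, 58, 52]), (376, [73, 59, 53]), (382, [71, 59, 53])]
```

A 16 N upward reaction with the bar over the channel means it is seated on the shelf. I release and back off along the tool axis for a look.

play_rows:
  targets:
    - [1,0,0,0.003,0,0,0]
    - [0,0,0,0,0,0,0]
    - [0,0,0,0,0,0,0]
    - [0,0,0,0,0,0,0]
    - [0,0,0,0,0,0,0]
    - [0,0,0,0,0,0,0]
    - [0,-0.01,-0.001,0.03,0,0,0]
    - [0,-0.015,-0.002,0.04,0,0,0]
    - [0,-0.03,-0.003,0.03,0,0,0]
    - [0,-0.02,-0.002,0,0,0,0]
    - [0,0,0,0,0,0,0]

```text
time_s: 16.9
position: [0.4276, 0.0632, 0.1968]
tcp_rot: [[0.944, 0.102, 0.314], [0.097, -0.995, 0.031], [0.316, 0.001, -0.949]]
force: [0.0, -0.7, 0.5]
opening: 1.001
```

```bash
python3 - <<'E'
from h import *
s=bot.read_state(); c=bot.get_calibration("wrist");a=bot.capture("wrist");b=bot.capture("scene"); np.savez("w8.npz",**c)
print(s['time_s'],s['position'],s['opening'],np.round(s['tcp_rot'],3).tolist())
print("seat",proj(c,W(-105,138,-1)), proj(bot.get_calibration("scene"),W(-105,138,-1)))
f=lambda i:cv2.resize(i,(400,480),interpolation=cv2.INTER_CUBIC)
cv2.imwrite("pics/w8f.png",a)
cv2.imwrite("pics/w8.png",np.hstack([f(a[100:292,240:400]),f(b[210:282,335:395])]))
E
```

```text
16.9 [0.42758689 0.06323888 0.19677908] 1.0014579105096395 [[0.944, 0.102, 0.314], [0.097, -0.995, 0.031], [0.316, 0.001, -0.949]]
seat [315.36451501 170.76456676] [359.90882095 243.78548714]
```

View pics/w8.png

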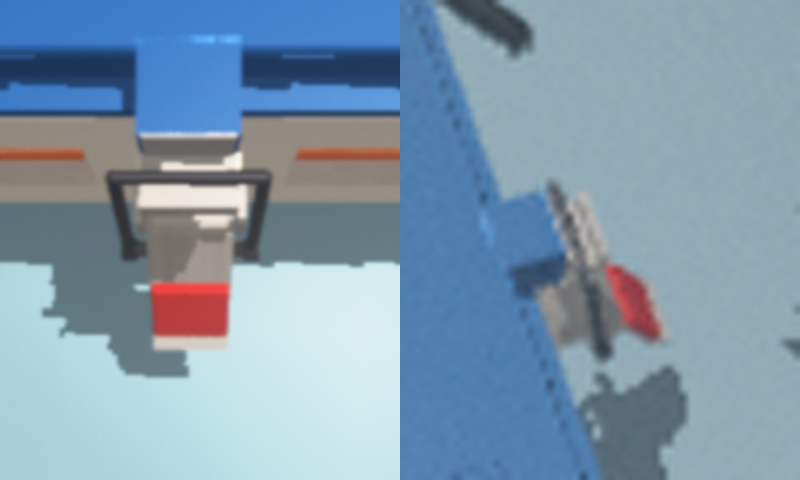

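The bail bar is at wrist crop (188,178), predicted (188,177), in the channel between the boss and the front lip. The red grip is at (190,310). Next I plan the lever push.

```bash
python3 - <<'E'
from h import *
c=dict(np.load("w8.npz"))
for th in (.5,.7,.9,1.1): print(th,[proj(c,W(-111.5-L*np.sin(th)-11.5*np.cos(th),90-L*np.cos(th)+11.5*np.sin(th),-1)).round(1).tolist() for L in (21,47)])
def T(th,off=0,L=40): s,k=np.sin(th),np.cos(th); h=11.5+off; return W(-111.5-L*s-h*k-8,90-L*k+h*s-5,-1)
deltas([T(1.2,35),T(1.2,12)]+[T(t) for t in (1.0,.8,.6,.45,.3,.2,.1,0)]+[T(0,-3)])
E
```

```text
0.5 [[315.9, 221.1], [316.1, 238.0]]
0.7 [[315.9, 223.2], [316.0, 245.0]]
0.9 [[315.8, 224.3], [315.9, 250.5]]
1.1 [[315.8, 224.1], [315.9, 254.2]]
[0.002, 0.002, -0.083] [0.432 0.065 0.114]
[0.008, 0.001, -0.021] [0.44  0.066 0.093]
[0.006, 0.001, -0.02] [0.446 0.067 0.073]
[0.003, -0.0, -0.007] [0.449 0.067 0.066]
[0.005, 0.0, -0.007] [0.454 0.067 0.059]
[0.004, 0.001, -0.005] [0.458 0.068 0.054]
[0.005, 0.0, -0.004] [0.463 0.068 0.05 ]
[0.004, 0.001, -0.002] [0.467 0.069 0.048]
[0.003, 0.0, -0.001] [0.47  0.069 0.047]
[0.004, 0.0, -0.002] [0.474 0.069 0.045]
[0.003, 0.001, 0.0] [0.477 0.07  0.045]
```

play_rows:
  targets:
    - [1,0.001,0.001,-0.01,0.013,-0.125,0]
    - [1,0.001,0.001,-0.01,0.012,-0.124,0]
    - [1,0,0,-0.02,0,0,0]
    - [1,0,0,-0.02,0,0,0]
    - [1,0,0,-0.023,0,0,0]
    - [1,0,0,0,0,0,0]
    - [1,0,0,0,0,0,0]

```text
time_s: 17.88
position: [0.4361, 0.083, 0.1419]
tcp_rot: [[0.89, 0.137, 0.435], [0.1, -0.989, 0.107], [0.445, -0.052, -0.894]]
force: [-0.1, 0.0, 1.0]
opening: 0.285
```

play_rows:
  targets:
    - [1,0.008,0.001,-0.021,0,0,0]
    - [1,0.006,0.001,-0.02,0,0,0]
    - [1,0.003,0,-0.007,0,0,0]
    - [1,0.005,0,-0.007,0,0,0]
    - [1,0.004,0.001,-0.005,0,0,0]
    - [1,0.005,0,-0.004,0,0,0]
    - [1,0,0,0,0,0,0]

```text
time_s: 18.75
position: [0.4646, 0.0869, 0.087]
tcp_rot: [[0.889, 0.139, 0.437], [0.1, -0.989, 0.111], [0.447, -0.056, -0.893]]
force: [-0.3, -0.4, 0.2]
opening: 0.008
```

```bash
python3 - <<'E'
from h import *
s=bot.read_state(); print(np.round(s['joint_positions'],1), s['position'])
r=np.array(s['position'])-W(-111.5,90,-1); print(r@CX*1e3,r@CY*1e3,r[2]*1e3)
E
```

```text
[-10.3  32.9 131.3 129.   14.  -55. ] [0.46457444 0.08694153 0.08701458]
-27.465934023709295 18.49667516440365 -2.9854164049134546
```

The tilt took the wrist through its singularity, with j4 now at 129° and the tool off line. I'll back off and return to a smaller tilt of about 15°, which is enough to pass dead centre.

```bash
cat >> h.py <<'E'
from scipy.spatial.transform import Rotation as Ro
def Rdes(tilt):
    a=np.radians(tilt); z=CX*np.sin(a)-CZ*np.cos(a); y=-CY; return np.column_stack([np.cross(y,z),y,z])
def turn(tilt):
    R=np.array(bot.read_state()['tcp_rot']); return Ro.from_matrix(Rdes(tilt)@R.T).as_rotvec()
E
python3 -c "
from h import *
for a in (0,10,15): print(a,turn(a).round(3))
deltas([[.43,.066,.19]])"
```

```text
0 [-0.11   0.454 -0.024]
10 [-0.09   0.281 -0.029]
15 [-0.079  0.195 -0.031]
[-0.035, -0.021, 0.103] [0.43  0.066 0.19 ]
```

play_rows:
  targets:
    - [1,-0.01,-0.003,0.03,0,0,0]
    - [1,-0.01,-0.006,0.03,0,0,0]
    - [1,-0.01,-0.006,0.03,-0.02,0.07,-0.007]
    - [1,-0.005,-0.006,0.013,-0.02,0.07,-0.007]
    - [1,0,0,0,-0.025,0.07,-0.007]
    - [1,0,0,0,-0.025,0.07,-0.008]
    - [1,0,0,0,0,0,0]

```text
time_s: 19.62
position: [0.452, 0.098, 0.1409]
tcp_rot: [[0.932, 0.148, 0.332], [0.108, -0.985, 0.136], [0.347, -0.091, -0.933]]
force: [-0.0, 0.5, 0.7]
opening: 0.006
```

```bash
python3 -c "
from h import *
s=bot.read_state(); print(np.round(s['joint_positions'],1),np.round(s['tcp_rot'],3).tolist(),s['position'])
for a in (0,10,15): print(a,turn(a).round(3))"
```

```text
[ -9.1  22.4 125.2  37.8  17.8  38.6] [[0.932, 0.148, 0.332], [0.108, -0.985, 0.136], [0.347, -0.091, -0.933]] [0.45196314 0.09802799 0.14093071]
0 [-0.134  0.342 -0.03 ]
10 [-0.113  0.169 -0.038]
15 [-0.102  0.082 -0.042]
```

play_rows:
  targets:
    - [1,-0.005,-0.006,0.01,-0.028,0.042,-0.01]
    - [1,-0.005,-0.006,0.01,-0.028,0.042,-0.01]
    - [1,-0.005,-0.006,0.01,-0.028,0.042,-0.009]
    - [1,-0.005,-0.007,0.01,-0.029,0.043,-0.009]
    - [1,0,-0.007,0.01,0,0,0]
    - [1,0,0,0,0,0,0]
    - [1,0,0,0,0,0,0]

```text
time_s: 20.5
position: [0.4304, 0.066, 0.1898]
tcp_rot: [[0.981, 0.099, 0.169], [0.097, -0.995, 0.019], [0.17, -0.002, -0.985]]
force: [-0.1, 0.4, -0.6]
opening: 0.006
```

```bash
python3 -c "
from h import *
s=bot.read_state(); print(np.round(s['joint_positions'],1),np.round(s['tcp_rot'],3).tolist(),s['position'])
for a in (0,10,15): print(a,turn(a).round(3))"
```

```text
[ -7.8  15.5 117.3   3.9  37.7  73.6] [[0.981, 0.099, 0.169], [0.097, -0.995, 0.019], [0.17, -0.002, -0.985]] [0.43037435 0.06599171 0.18976959]
0 [-0.019  0.17   0.003]
10 [-0.002 -0.004  0.003]
15 [ 0.007 -0.09   0.003]
```

The arm is back in a normal configuration at 10° tilt. I'll push with a 12° tilt; the gripper body then stays about 5 mm clear of bail and keeper at dead centre.

```bash
python3 - <<'E'
from h import *
def T(th,off=0,L=45): s,k=np.sin(th),np.cos(th); h=11.5+off; return W(-111.5-L*s-h*k-9.3,90-L*k+h*s-2,-1)
deltas([T(1.0,60),T(1.0,10)]+[T(t) for t in (.8,.65,.5,.4,.3,.2,.12,.05,0)])
E
```

```text
[-0.022, -0.003, -0.066] [0.408 0.063 0.124]
[0.027, 0.002, -0.042] [0.435 0.065 0.082]
[0.009, 0.001, -0.017] [0.444 0.066 0.065]
[0.004, 0.001, -0.006] [0.448 0.067 0.059]
[0.005, 0.0, -0.005] [0.453 0.067 0.054]
[0.003, 0.001, -0.003] [0.456 0.068 0.051]
[0.004, -0.0, -0.002] [0.46  0.068 0.049]
[0.004, 0.0, -0.003] [0.464 0.068 0.046]
[0.003, 0.001, -0.001] [0.467 0.069 0.045]
[0.003, 0.0, -0.001] [0.47  0.069 0.044]
[0.003, 0.0, -0.001] [0.473 0.069 0.043]
```

play_rows:
  targets:
    - [1,0.001,0,-0.026,0.003,-0.035,0]
    - [1,0.001,0,-0.026,0,0,0]
    - [1,0.002,0,-0.026,0,0,0]
    - [1,0.001,0,-0.02,0,0,0]
    - [1,0.003,0,-0.009,0,0,0]
    - [1,0.005,0.001,-0.009,0,0,0]
    - [1,0,0,0,0,0,0]

```text
time_s: 21.38
position: [0.4448, 0.0669, 0.0739]
tcp_rot: [[0.974, 0.1, 0.205], [0.098, -0.995, 0.021], [0.206, -0.0, -0.979]]
force: [0.5, -0.4, 0.2]
opening: 0.007
```

```bash
python3 -c "
from h import *
s=bot.read_state(); print(np.round(s['joint_positions'],1),np.round(s['tcp_rot'],3).tolist(),s['position'],s['force'])"
```

```text
[ -7.7  31.5 123.3  11.5  14.   65.7] [[0.974, 0.1, 0.205], [0.098, -0.995, 0.021], [0.206, -0.0, -0.979]] [0.44475038 0.06694202 0.0739415 ] [ 0.48545085 -0.35098487  0.1789129 ]
```

play_rows:
  targets:
    - [1,0.001,0,-0.008,-0.002,0.02,0]
    - [1,0.003,0,-0.007,-0.002,0.02,0]
    - [1,0.004,0,-0.005,0,0,0]
    - [1,0.003,0.001,-0.003,0,0,0]
    - [1,0,0,0,0,0,0]

```text
time_s: 22.0
position: [0.4548, 0.068, 0.0508]
tcp_rot: [[0.981, 0.1, 0.164], [0.098, -0.995, 0.017], [0.165, -0.001, -0.986]]
force: [0.5, -1.0, -0.1]
opening: 0.005
```

play_rows:
  targets:
    - [1,0.002,0,-0.001,0,0,0]
    - [1,0.002,0,-0.001,0,0,0]
    - [1,0.002,0,-0.001,0,0,0]
    - [1,0.002,0,-0.001,0,0,0]
    - [1,0,0,0,0,0,0]

```text
time_s: 22.62
position: [0.4614, 0.0684, 0.0465]
tcp_rot: [[0.982, 0.1, 0.161], [0.098, -0.995, 0.018], [0.162, -0.002, -0.987]]
force: [-5.4, 0.8, -4.5]
opening: 0.004
```

```bash
python3 -c "
from h import *
s=bot.read_state(); print(np.round(s['joint_positions'],1),np.round(s['tcp_rot'],3)[:,2],s['position'],s['force'],s['moment'])"
```

```text
[ -6.8  35.7 119.8   7.8  15.6  70.1] [ 0.161  0.018 -0.987] [0.46142228 0.06836939 0.04650781] [-5.37328753  0.77101514 -4.53545434] [0.26661393 1.13001168 0.05350776]
```

play_rows:
  targets:
    - [1,0.002,0,0,0,0,0]
    - [1,0.002,0,0,0,0,0]
    - [1,0.001,0,0,0,0,0]
    - [1,0,0,0,0,0,0]

```text
time_s: 23.12
position: [0.4676, 0.068, 0.0471]
tcp_rot: [[0.981, 0.1, 0.164], [0.098, -0.995, 0.017], [0.165, -0.001, -0.986]]
force: [-4.5, 0.2, -3.4]
opening: 0.005
```

play_rows:
  targets:
    - [1,0.002,0,0,0,0,0]
    - [1,0.001,0,0,0,0,0]
    - [1,0,0,0,0,0,0]

```text
time_s: 23.5
position: [0.4674, 0.0681, 0.0469]
tcp_rot: [[0.982, 0.1, 0.159], [0.098, -0.995, 0.018], [0.16, -0.002, -0.987]]
force: [-11.8, -2.2, 2.4]
opening: 0.007
```

The tool stopped at x=0.4674 with force rising to 12 N, so either the lever is closed or the gripper body has touched something. I back off and check the red grip by mask.

play_rows:
  targets:
    - [1,-0.01,0,0,0,0,0]
    - [1,-0.015,-0.001,0.01,0,0,0]
    - [1,-0.01,-0.001,0.03,0,0,0]
    - [1,0,0,0.05,0,0,0]
    - [1,0,0,0.05,0,0,0]
    - [1,0,0,0,0,0,0]
    - [1,0,0,0,0,0,0]

```text
time_s: 24.38
position: [0.4361, 0.0659, 0.1876]
tcp_rot: [[0.981, 0.1, 0.167], [0.098, -0.995, 0.017], [0.168, -0.0, -0.986]]
force: [-0.7, -0.4, -0.5]
opening: 0.003
```

```bash
python3 - <<'E'
from h import *
s=bot.read_state(); print(s['time_s'],s['position'])
for n in ("wrist","scene"):
    c=bot.get_calibration(n);a=bot.capture(n); cv2.imwrite(f"pics/{n}9.png",a); np.savez(f"{n}9.npz",**c)
    h=cv2.cvtColor(a,cv2.COLOR_BGR2HSV); m=((h[...,0]<8)|(h[...,0]>172))&(h[...,1]>150)&(h[...,2]>90)
    k=proj(c,W(-125,70,-1)); r=40 if n=="wrist" else 20; u,v=map(int,k); sub=np.zeros_like(m); sub[v-r:v+r,u-r:u+r]=m[v-r:v+r,u-r:u+r]
    ys,xs=np.nonzero(sub); print(n,len(xs), (xs.min(),xs.max(),ys.min(),ys.max()) if len(xs) else '')
    for th in (0,.15,.4,.65): print(th,[proj(c,W(-111.5-L*np.sin(th)-11.5*np.cos(th),90-L*np.cos(th)+11.5*np.sin(th),y-1)).round(1).tolist() for L in (21,47) for y in (-13,13)])
E
```

```text
24.375 [0.43607186 0.06587289 0.18763704]
wrist 117 (np.int64(303), np.int64(332), np.int64(193), np.int64(197))
0 [[334.4, 198.0], [301.6, 198.0], [333.1, 198.4], [303.0, 198.5]]
0.15 [[334.5, 201.8], [301.5, 201.9], [333.2, 206.4], [302.9, 206.5]]
0.4 [[334.8, 207.3], [301.3, 207.3], [333.5, 219.0], [302.7, 219.0]]
0.65 [[335.1, 211.4], [301.0, 211.5], [333.9, 230.0], [302.3, 230.0]]
scene 1 (np.int64(365), np.int64(365), np.int64(255), np.int64(255))
0 [[363.5, 250.1], [366.8, 259.1], [362.9, 254.6], [366.1, 263.5]]
0.15 [[364.7, 249.4], [368.0, 258.4], [365.5, 253.5], [368.8, 262.4]]
0.4 [[366.4, 248.2], [369.8, 257.3], [369.6, 251.4], [372.9, 260.3]]
0.65 [[367.8, 247.0], [371.1, 256.0], [373.1, 249.1], [376.5, 258.0]]
```

The red mask is at wrist rows 193–197 (θ=0 predicts 198, θ=0.15 predicts 202–206), so the lever is closed. I retreat clear and take the final look.

play_rows:
  targets:
    - [1,0,-0.01,0.04,0,0,0]
    - [1,0,-0.03,0.04,0,0,0]
    - [1,0,-0.05,0.02,0,0,0]
    - [1,0,-0.05,0,0,0,0]
    - [1,0,-0.05,0,0,0,0]
    - [1,0,-0.05,0,0,0,0]
    - [1,0,0,0,0,0,0]
    - [1,0,0,0,0,0,0]

```text
time_s: 25.48
position: [0.4352, -0.1734, 0.2855]
tcp_rot: [[0.982, 0.099, 0.162], [0.097, -0.995, 0.02], [0.163, -0.004, -0.987]]
force: [-0.3, 1.1, -0.5]
opening: 0.006
```

```bash
python3 - <<'E'
from h import *
a=cv2.imread("pics/wrist9.png"); b=bot.capture("scene"); t=bot.capture("top")
f=lambda i,s:cv2.resize(i,s,interpolation=cv2.INTER_CUBIC)
cv2.imwrite("pics/f.png",np.vstack([np.hstack([f(a[110:230,260:380],(360,360)),f(b[180:324,270:430],(400,360))]),f(t[150:350,90:580],(760,240))]))
c=dict(np.load("wrist9.npz")); g=lambda x,z,y=-1: ((proj(c,W(x,z,y))-[260,110])*3).round()
print("bar seat clamped",g(-105,136),"lid front lower edge z127 vs rim",g(-86,127,60),g(-86,125,60),bot.read_state()['time_s'])
E
```

```text
bar seat clamped [173. 169.] lid front lower edge z127 vs rim [-120.   82.] [-117.   84.] 25.575
```

View pics/f.png

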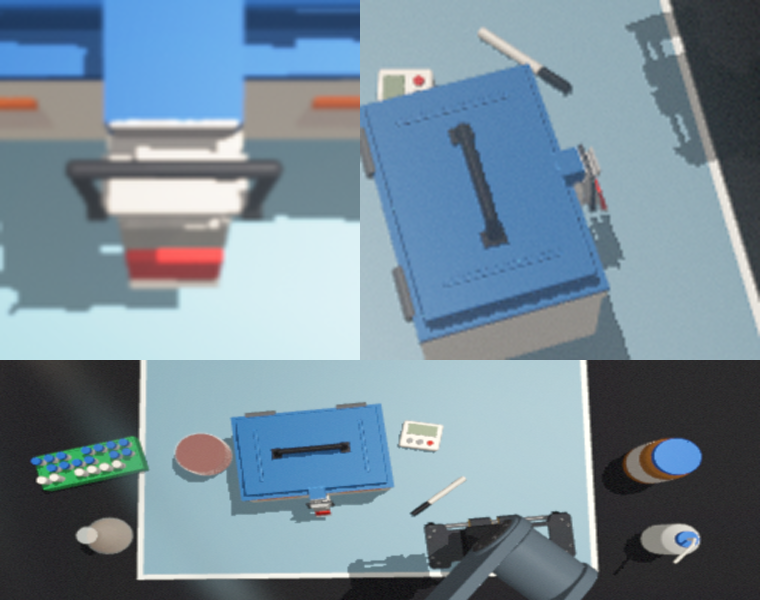

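In the final pictures the bar is seated in the channel, the bystanders are where they were, and the lid is flat. However, a strip of the outer red face is still visible at wrist crop rows 265–285. Together with the stop position this suggests the lever is at about 0.13 rad, with the gripper body having met the keeper lip. I'll push again higher on the grip with 15° tilt, so the body stays clear.

play_rows:
  targets:
    - [1,0,0.05,0,0,0,0]
    - [1,0,0.05,0,0,0,0]
    - [1,0,0.05,0,0,0,0]
    - [1,-0.004,0.05,-0.02,0,0,0]
    - [1,-0.004,0.038,-0.04,0.005,-0.05,0]
    - [1,-0.002,0,-0.035,0.005,-0.045,0]
    - [1,0,0,-0.03,0,0,0]
    - [1,0,0,0,0,0,0]

```text
time_s: 26.58
position: [0.4237, 0.0655, 0.1605]
tcp_rot: [[0.962, 0.102, 0.252], [0.098, -0.995, 0.028], [0.254, -0.003, -0.967]]
force: [-0.4, -0.4, 0.7]
opening: 0.004
```

```bash
python3 - <<'E'
from h import *
s=bot.read_state(); print(np.round(s['joint_positions'],1),s['position'],turn(15).round(3))
deltas([W(-111.5-60,64,-1),W(-111.5-30,64,-1),W(-111.5-22,64,-1)])
b=bot.capture("top"); sc=bot.capture("scene")
for n,i in (("scene",sc),):
    c=bot.get_calibration(n); h=cv2.cvtColor(cv2.imread("pics/scene9.png"),cv2.COLOR_BGR2HSV)
E
```

```text
[ -9.1  17.8 123.9   9.5  24.5  66.9] [0.42366334 0.0654553  0.16050361] [-0.002 -0.006  0.   ]
[0.01, -0.0, -0.097] [0.434 0.065 0.064]
[0.03, 0.003, 0.0] [0.464 0.068 0.064]
[0.008, 0.001, 0.0] [0.472 0.069 0.064]
```

play_rows:
  targets:
    - [1,0.005,0,-0.025,0,0,0]
    - [1,0.005,0,-0.025,0,0,0]
    - [1,0.006,0.001,-0.025,0,0,0]
    - [1,0.006,0,-0.021,0,0,0]
    - [1,0,0,0,0,0,0]

```text
time_s: 27.3
position: [0.4494, 0.065, 0.0663]
tcp_rot: [[0.961, 0.099, 0.259], [0.096, -0.995, 0.027], [0.26, -0.001, -0.966]]
force: [-0.1, -0.5, 0.0]
opening: 0.007
```

play_rows:
  targets:
    - [1,0.006,0.001,0,0,0,0]
    - [1,0.006,0,0,0,0,0]
    - [1,0.003,0.001,0,0,0,0]
    - [1,0.002,0,0,0,0,0]
    - [1,0.002,0,0,0,0,0]
    - [1,0,0,0,0,0,0]

```text
time_s: 28.05
position: [0.4672, 0.067, 0.0663]
tcp_rot: [[0.961, 0.1, 0.258], [0.096, -0.995, 0.027], [0.259, -0.001, -0.966]]
force: [-0.8, -0.5, -0.0]
opening: 0.005
```

play_rows:
  targets:
    - [1,0.002,0,0,0,0,0]
    - [1,0.002,0,0,0,0,0]
    - [1,0,0,0,0,0,0]

```text
time_s: 28.42
position: [0.4713, 0.0669, 0.0661]
tcp_rot: [[0.961, 0.1, 0.258], [0.096, -0.995, 0.027], [0.259, -0.001, -0.966]]
force: [0.7, -0.2, 0.3]
opening: 0.002
```

play_rows:
  targets:
    - [1,-0.006,0,0,0,0,0]
    - [1,0,0.001,-0.005,0,0,0]
    - [1,0.004,0,0,0,0,0]
    - [1,0.002,0,0,0,0,0]
    - [1,0.002,0,0,0,0,0]
    - [1,0,0,0,0,0,0]

```text
time_s: 29.18
position: [0.472, 0.0682, 0.0608]
tcp_rot: [[0.962, 0.1, 0.255], [0.096, -0.995, 0.027], [0.257, -0.002, -0.966]]
force: [-2.6, -0.3, -2.2]
opening: 0.005
```

play_rows:
  targets:
    - [1,0.002,0,0,0,0,0]
    - [1,0.002,0,0,0,0,0]
    - [1,0,0,0,0,0,0]

```text
time_s: 29.55
position: [0.4763, 0.0682, 0.061]
tcp_rot: [[0.961, 0.1, 0.256], [0.096, -0.995, 0.027], [0.258, -0.002, -0.966]]
force: [-3.8, 0.0, -1.9]
opening: 0.006
```

play_rows:
  targets:
    - [1,0.002,0,0,0,0,0]
    - [1,0.002,0,0,0,0,0]
    - [1,0,0,0,0,0,0]

```text
time_s: 29.92
position: [0.4764, 0.0685, 0.0608]
tcp_rot: [[0.963, 0.1, 0.251], [0.096, -0.995, 0.028], [0.252, -0.003, -0.968]]
force: [-13.9, -5.4, 6.5]
opening: 0.006
```

```bash
python3 - <<'E'
from h import *
s=bot.read_state(); print(s['force'],s['moment'],np.round(s['joint_positions'],1))
c=bot.get_calibration("wrist"); a=bot.capture("wrist"); cv2.imwrite("pics/w10.png",a)
h=cv2.cvtColor(a,cv2.COLOR_BGR2HSV); m=((h[...,0]<8)|(h[...,0]>172))&(h[...,1]>120)&(h[...,2]>60)
ys,xs=np.nonzero(m[:300,290:345]); print(len(xs),(ys.min(),ys.max()) if len(ys) else '')
E
```

```text
[-13.86924819  -5.41436882   6.54722969] [-0.68005715  1.45931577 -0.22262722] [ -7.4  34.3 121.4  18.9  10.8  58.7]
0
```

play_rows:
  targets:
    - [1,-0.01,-0.001,0,0,0,0]
    - [1,-0.015,-0.001,0.01,0,0,0]
    - [1,-0.01,-0.001,0.03,0,0,0]
    - [1,-0.003,0,0.045,0,0.045,0]
    - [1,-0.002,0,0.043,0,0.045,0]
    - [1,0,0,0,0,0,0]
    - [1,0,0,0,0,0,0]

```text
time_s: 30.85
position: [0.4409, 0.0649, 0.1895]
tcp_rot: [[0.98, 0.099, 0.172], [0.096, -0.995, 0.026], [0.173, -0.01, -0.985]]
force: [-0.3, 0.9, -0.4]
opening: 0.004
```

```bash
python3 - <<'E'
from h import *
s=bot.read_state(); print(s['time_s'],s['position'],np.round(s['tcp_rot'],3)[:,2])
c2=bot.get_calibration("wrist"); a2=bot.capture("wrist"); cv2.imwrite("pics/w11.png",a2)
c1=dict(np.load("wrist9.npz")); a1=cv2.imread("pics/wrist9.png")
for c,a in ((c1,a1),(c2,a2)):
    h=cv2.cvtColor(a,cv2.COLOR_BGR2HSV); m=((h[...,0]<10)|(h[...,0]>170))&(h[...,1]>110)&(h[...,2]>50)
    u,v=map(int,proj(c,W(-125,70,-1))); ys,xs=np.nonzero(m[v-18:v+40,u-22:u+22]); print("red rows",ys.min()+v-18,ys.max()+v-18,"n",len(ys))
    print("  col",[(r,a[r,u].tolist()) for r in range(v-28,v+18,2)])
    print("  pred: bar",proj(c,W(-104.5,136,-1))[1].round(1)," th:L21,L47",[(t,[proj(c,W(-111.5-L*np.sin(t)-11.5*np.cos(t),90-L*np.cos(t)+11.5*np.sin(t),-1))[1].round(1) for L in (21,47)]) for t in (0,.1,.2,.3)])
E
```

```text
30.85 [0.44089777 0.06494513 0.18951217] [ 0.172  0.026 -0.985]
red rows 193 202 n 276
  col [(172, [239, 244, 248]), (174, [240, 245, 248]), (176, [240, 244, 248]), (178, [239, 244, 248]), (180, [217, 226, 232]), (182, [138, 142, 147]), (184, [138, 142, 147]), (186, [121, 125, 127]), (188, [116, 120, 122]), (190, [117, 121, 123]), (192, [113, 117, 181]), (194, [93, 97, 252]), (196, [85, 86, 246]), (198, [70, 67, 160]), (200, [70, 67, 143]), (202, [86, 86, 147]), (204, [168, 176, 187]), (206, [165, 162, 147]), (208, [158, 149, 121]), (210, [157, 148, 120]), (212, [183, 173, 142]), (214, [239, 233, 204]), (216, [240, 234, 205])]
  pred: bar 165.7  th:L21,L47 [(0, [np.float64(198.0), np.float64(198.4)]), (0.1, [np.float64(200.6), np.float64(203.8)]), (0.2, [np.float64(203.0), np.float64(209.1)]), (0.3, [np.float64(205.3), np.float64(214.1)])]
red rows 195 199 n 113
  col [(179, [227, 232, 237]), (181, [238, 243, 247]), (183, [239, 244, 248]), (185, [239, 244, 248]), (187, [239, 244, 247]), (189, [187, 195, 203]), (191, [146, 150, 154]), (193, [143, 147, 151]), (195, [94, 94, 153]), (197, [72, 70, 168]), (199, [83, 81, 144]), (201, [133, 130, 120]), (203, [144, 136, 110]), (205, [145, 136, 110]), (207, [147, 137, 111]), (209, [229, 221, 187]), (211, [240, 235, 207]), (213, [240, 235, 206]), (215, [240, 235, 205]), (217, [240, 235, 205]), (219, [240, 234, 204]), (221, [239, 234, 204]), (223, [239, 233, 203])]
  pred: bar 174.3  th:L21,L47 [(0, [np.float64(204.8), np.float64(204.9)]), (0.1, [np.float64(207.4), np.float64(210.2)]), (0.2, [np.float64(209.8), np.float64(215.4)]), (0.3, [np.float64(212.1), np.float64(220.5)])]
```

The red strip has moved about 10 px toward the case since the last push, so the lever went from about 0.2 rad to closed. One more check from further in front, where the outer face can be seen.

play_rows:
  targets:
    - [1,-0.02,-0.002,0.01,0,0.08,0]
    - [1,-0.02,-0.002,0.01,0,0.08,0]
    - [1,-0.012,-0.001,0.01,0,0,0]
    - [1,0,0,0,0,0,0]
    - [1,0,0,0,0,0,0]

```text
time_s: 31.52
position: [0.3887, 0.0601, 0.2187]
tcp_rot: [[0.995, 0.096, 0.011], [0.096, -0.995, 0.027], [0.013, -0.026, -1.0]]
force: [-0.2, -0.7, 0.7]
opening: 0.007
```

```bash
python3 - <<'E'
from h import *
s=bot.read_state(); print(s['time_s'],s['position'],np.round(s['tcp_rot'],3)[:,2])
c=bot.get_calibration("wrist"); a=bot.capture("wrist"); cv2.imwrite("pics/w12.png",a); print("cam",-c['R'].T@c['t'])
u,v=map(int,proj(c,W(-122,60,-1)))
print([(r,a[r,u].tolist()) for r in range(v-40,v+24,1)])
for dx in (0,3): print(dx,"bar",proj(c,W(-104.5,136,-1))[1].round(1),[(t,[proj(c,W(-111.5+dx-L*np.sin(t)-h*np.cos(t),90-L*np.cos(t)+h*np.sin(t),-1))[1].round(1) for L,h in ((21,3),(21,11.5),(47,11.5),(52,2))]) for t in (0,.1,.2)])
E
```

```text
31.525 [0.38873893 0.06005656 0.21874548] [ 0.011  0.027 -1.   ]
cam [0.45730655 0.06176763 0.38159083]
[(72, [97, 95, 96]), (73, [85, 82, 83]), (74, [77, 75, 74]), (75, [129, 134, 141]), (76, [220, 228, 234]), (77, [238, 244, 248]), (78, [241, 246, 249]), (79, [241, 246, 250]), (80, [242, 247, 250]), (81, [242, 246, 250]), (82, [242, 247, 250]), (83, [242, 247, 250]), (84, [242, 246, 250]), (85, [237, 242, 247]), (86, [202, 212, 221]), (87, [142, 150, 156]), (88, [117, 122, 127]), (89, [122, 127, 133]), (90, [124, 129, 135]), (91, [122, 127, 133]), (92, [120, 125, 131]), (93, [119, 124, 130]), (94, [129, 133, 139]), (95, [141, 146, 152]), (96, [146, 152, 157]), (97, [145, 150, 156]), (98, [136, 141, 146]), (99, [120, 124, 128]), (100, [112, 116, 119]), (101, [107, 110, 124]), (102, [88, 90, 145]), (103, [70, 69, 164]), (104, [62, 61, 170]), (105, [61, 59, 165]), (106, [61, 58, 155]), (107, [60, 58, 143]), (108, [63, 60, 139]), (109, [79, 80, 136]), (110, [110, 113, 131]), (111, [127, 126, 123]), (112, [140, 132, 114]), (113, [144, 134, 109]), (114, [146, 135, 110]), (115, [146, 135,
[... 316 characters left out ...]
]), (129, [245, 240, 216]), (130, [245, 240, 216]), (131, [244, 240, 215]), (132, [244, 240, 215]), (133, [244, 240, 215]), (134, [244, 240, 215]), (135, [244, 239, 215])]
0 bar 71.8 [(0, [np.float64(101.3), np.float64(112.3), np.float64(114.9), np.float64(104.1)]), (0.1, [np.float64(103.9), np.float64(114.8), np.float64(120.3), np.float64(110.2)]), (0.2, [np.float64(106.5), np.float64(117.2), np.float64(125.4), np.float64(116.1)])]
3 bar 71.8 [(0, [np.float64(97.3), np.float64(108.4), np.float64(111.3), np.float64(100.5)]), (0.1, [np.float64(100.0), np.float64(111.0), np.float64(116.7), np.float64(106.7)]), (0.2, [np.float64(102.6), np.float64(113.3), np.float64(121.9), np.float64(112.6)])]
```

From the front, the outer red face spans only about 3 px (rows 107–110). That matches lever angle 0; 0.1 rad would give about 6 px. The tool is clear of everything, so I hand in.

```bash
python3 -c "
from rig import bot
print(bot.hand_in(), bot.read_state()['time_s'], bot.read_state()['force'])"
```

```text
the job is handed in; nothing more can be done
the job is handed in; nothing more can be done
```

The case is shut and latched and the job is handed in at about 31.5 s. I swung the lid down onto its seal, dropped the bail bar into the keeper and pushed the red lever over centre.

**Setbacks**
- **Bail:** the first pinch slipped off its legs while I was leading it over. I gripped it again and it seated, with a 16 N reaction when the bar met the shelf.
- **Lever:** the first push stopped at about 0.2 rad, near dead centre, probably because the gripper body met the keeper lip at about 12 N. A second push, higher on the grip, moved it in to a hard stop at 14 N.

**Last checks**
- **Bail bar:** it lies in the keeper within about 1 mm of where I predicted, as seen in the pictures just before the second lever push.
- **Lever:** the final wrist picture shows about 3 px of its outer face, which fits 0 rad; 0.1 rad would show about 6 px.
- **Bench:** the other items looked undisturbed in the top view, also from before the second push. The arm was clear of everything at hand-in.

**Disagreements and gaps**
- **Position offset:** at the lever, the case seemed about 3 mm further away than my first estimate; at the keeper it seemed about 1 mm nearer. The "closed" lever reading relies on that 3 mm correction.
- **Clamped lid:** I did not measure the lid's height after clamping. That it is tight rests on the seated bail and the lever angle.

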